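# Roll a dowel onto the line of a leaf drill jig and shut the leaf

## Task

Set the dowel up for cross-drilling in the leaf jig. Without picking it up, push its top sideways with the fingertips so that it rolls across the plywood board, until it rests on the scribed line and lies along it. Then push the open hinged leaf over from behind and press it fully shut, so that its saddle straddles the dowel; pick nothing up, and leave the other things on the table where they are.

Things in the scene. Friction and masses are not known exactly. Their poses are not given: they have to be found in the camera images.
- dowel: Brown wooden dowel, 28 mm diameter, 120 mm long, about 0.09 kg, loose on the jig's board, 50 to 75 mm short of the line, nearly along it. Origin at its centre, on its axis; own y along its length; x and z turn as it rolls (z up at the start). Fingertips dragged across its top, lightly pressed, roll it half as far as they go; pushed at the side it may slide unrolled. Let go it stops at once.
- jig: Leaf drill jig, fixed on the table: plywood board 16 mm thick, 136 mm wide along its own y, from x = -95 to +109 mm. Origin on the table top under the middle of the scribed line; z up. The dark line, 2 mm wide, runs along y at x = 0. The dowel lies at negative x and is rolled along +x. Two hinge cheeks at x = 73 to 97 mm, y = +-25 to +-37 mm are 60 mm high.
- line (a point): Middle of the scribed line, on the top face of the board, 16 mm above the table; axes as the jig's.
- leaf (a joint): Hinge angle of the leaf, rad. 0: fully shut, level over the line at its stop, 45 to 53 mm above the table, 1 mm above the dowel's top. 1.57: upright; beyond that it leans back, away from the line (range to 2.15, start 1.75 to 2.0). The hinge is stiff (0.2 N m, more than the leaf's weight), so the leaf stays where it is left; 1 to 4 N near its end move it.
- leaf_hinge (a point): Middle of the leaf's hinge axis: at 85, 0, 49 mm in the jig's frame; the axis runs along the jig's y.
- leaf_tip (a point): Point to push or press: middle of the leaf's outer face (its top face when shut), 128 mm from the hinge axis; z points out of that face, x towards the hinge. The leaf is an aluminium strap 44 mm wide, 8 mm thick, with a round end 142 mm from the hinge axis.
- saddle (a point): Middle of the leaf's V saddle, on the underside of the strap (when shut), 85 mm from the hinge axis, over the line when shut. Its two sloping white nylon plates reach 15 mm past the strap, pull the dowel true from up to 6 mm off and leave it under 1 mm of play. On the outer face a steel drill bush of 21 mm diameter stands 9 mm proud. z points to the outer face.
- pencil: Bystander: flat carpenter pencil 118 mm long, 8 mm high, on the table 9 to 18 mm past the board's end on the dowel's side, along that edge.
- spindle_ring_1: Bystander: spacer ring 60 mm in diameter, 20 mm high, lying flat on the table 10 to 20 mm beyond the hinge end of the board.
- setting_block: Bystander: setting block 40x60 mm with a knob, 46 mm high, near the table's front edge left of the jig.
- spanner_30: Bystander: black spanner 282 mm long, 11 mm high, lying behind the jig to the left.
- hexkey_8: Bystander: dark hex key 124 mm long, 8 mm high, lying near the front edge at the left.
- tape_measure: Bystander: pocket tape, 36x78 mm, 61 mm high, standing behind the jig.

How it is judged:
By the outcome, as a careful person would: the job done as asked, in the order asked, and still so for the second after the job is handed in, with the robot touching nothing.
It also fails if it takes over 64 s, if anything falls off the work surface, if the arm or the gripper's body presses on something with over 40 N, if the wrist force passes 120 N, or if a joint passes its speed limit or range.

## Robot

A 7-joint arm with a two-finger parallel gripper is mounted at the origin on a cart in front of the work surface, level with it; the furniture and walls round the work are solid. World frame = base frame: x ahead of the robot, y to its left, z up, the work surface at z = 0. Lengths are in m, angles in rad, forces in N, time in s.
With the tool pointing down it reaches from about 0.35 to 0.9 m from the base axis. Payload 8.1 kg.
Tool frame: the origin (TCP) lies midway between the tips of the shut fingers; the grasp point (between the pads) lies 19 mm behind it; z points along the fingers, x is the direction in which the jaws open and shut, and the axes are right-handed (so a half turn about z gives the same grasp; the last joint's range is limited). The gripper opens to 92 mm and grips with 3 to 60 N. Pads are 19 mm wide; open, the fingers measure 130 mm over their backs; the gripper's body (75 mm by 190 mm) begins 47 mm behind the grasp point.
Start: joints at [-1.42, 0.434, 0.025, 1.573, -0.012, 1.134, -0.075], TCP at [0.157, 0.605, 0.227] pointing down, gripper open.
Joint ranges: [-2.62, 2.62], [-0.44, 2.09], [-1.27, 1.32], [0.08, 2.57], [-1.32, 4.46], [0.12, 2], [-2.74, 2.74]. Speed limits (rad/s): [2.22, 2.22, 3.01, 3.01, 3.14, 3.14, 3.14].

## Interface

Orientations are given as a rotation vector (axis times angle).
In Python, from cell import arm gives the robot as it stands.
- The arm moves only by the tool jog_arm, never from a script. Its argument "commands" is a list of rows, each an object with "translation": the shift along the tool's x, y, z in mm, a list of three; "turn": the turn, a rotation vector about the tool's x, y, z in rad, a list of three. A call has 1 to 12 rows; each row is the pose to reach, as a shift and turn from the pose commanded when the call began, along the tool's axes at that moment; what a row does not reach only later rows make up. A row lasts 1/12 s, in which the tool goes at most 41.7 mm and 7.16 degrees, less where a joint would pass 70% of its speed; a pose out of reach is approached as far as the arm can. A call with a gripper value outside its range is refused whole. "claw" is the closure, from -1 (fully open) to 1 (shut), so that 0 is half open, set as the call begins (left out, the last holds). The fingers move at their own pace and stop on an object; "grip_force" is the grip in N (left out, the last holds). Time passes only in rows, so rows that repeat a pose let the fingers close. It gives the time, the measured TCP pose, the force and the opening at its end, in the units of the state.
- arm.observe(): the state, without advancing time (a new reading comes with each control period).
- arm.get_image(name): name is "side" or "top" or "wrist"; returns the picture (480x640x3 uint8, blue, green, red); there is no depth.
- arm.camera_info(name): a dict with "vertical_fov" (degrees; the focal length in pixels is half the picture's height over the tangent of half this angle, whatever the lens; pixels are square), "cx", "cy" (the principal point, pixels), "eye" and "rotation" of the camera in the world. Camera axes: x right, y up, looking along -z (the intrinsics and any distortion apply to the point x, -y, -z); pixel columns grow to the right and rows downward; lengths in m; the calibration is good to about 2 mm. A picture is of the moment at which its call begins: read the wrist's pose just before it. camera_info takes no time and is no camera call; for the wrist camera it gives the pose at the moment of the call.
- arm.sign_off(): hands the job in, once; it reports no verdict.
Trained networks look in the newest picture that a camera, given by its name, has taken for a name from the list of things; names that differ only in an ending like _2 or _b are one class to them, and where a whole thing is asked for, a point or a joint stands for the part that bears it (a point fixed in the world has none). Each returns a list of dicts, best first, with "confidence" (0 to 1); they miss things now and then, are a little off and sometimes report something else, mostly with a low value. They report only what shows in the picture. A call takes as long as a camera call.
- arm.trace(camera, query): "region" (480x640 bool, what is visible of it) and "box" ([left, top, width, height] in pixels, round what is visible of it).
- arm.landmark_of(camera, query): "at" ([column, row] in pixels: a listed point, or the origin of a listed thing).
The state is a dict: "clock": time; "joints": joint angles; "dq": joint speeds; "joint_efforts": joint torques, N m; "position": TCP position; "ee_rot": TCP orientation; "force": force on the tool from outside, world axes, zero at the start; "ft_torque": the same for the moment, N m; "width": opening from 0.0 (shut) to 1.0 (fully open).
Only numpy, scipy, OpenCV 4.12 (cv2) and the standard library are available. Lean on these libraries where they do the work, as an engineer would, in place of code of your own. Each camera call takes 0.05 s, during which the arm holds its last target. There are 200 camera calls.

## Working session

There is one attempt and no reset: what is moved stays moved. The work goes in short steps, Python scripts to look and compute and a tool call to move; the robot and the scene stay as the last step left them, time stands still between calls to the robot, and variables do not carry over. Pictures are saved under pics/ and viewed, about 8 in all and at most 12, crops included, and the job is handed in when it is done.

Besides the shell and the picture viewer there is one more tool, called after "Request:" as a command line: name --argument value ..., lists and objects as JSON in quotes. jog_arm: Moves the arm, as the interface text tells. Its arguments: {"type":"object","properties":{"commands":{"type":"array","items":{"type":"object","properties":{"translation":{"type":"array","items":{"type":"number"}},"turn":{"type":"array","items":{"type":"number"}}}}},"claw":{"type":"number"},"grip_force":{"type":"number"}},"required":["commands"]}

```bash
mkdir -p pics; ls; cat > h.py <<'E'
import numpy as np, cv2
from scipy.spatial.transform import Rotation as R
from cell import arm
def ray(ci,p):
    f=240/np.tan(np.radians(ci["vertical_fov"])/2)
    d=np.array([(p[0]-ci["cx"])/f,-(p[1]-ci["cy"])/f,-1.])
    return np.array(ci["eye"]),rotm(ci)@d
def rotm(ci):
    r=np.array(ci["rotation"]); return r if r.shape==(3,3) else R.from_rotvec(r).as_matrix()
def onz(ci,p,z):
    e,d=ray(ci,p); return e+d*(z-e[2])/d[2]
def proj(ci,X):
    f=240/np.tan(np.radians(ci["vertical_fov"])/2)
    c=rotm(ci).T@(np.array(X)-np.array(ci["eye"]))
    return np.array([ci["cx"]-f*c[0]/c[2],ci["cy"]+f*c[1]/c[2]])
E
python3 - <<'E'
from h import *
s=arm.observe();print({k:np.round(v,3) for k,v in s.items()})
for c in("top","side"):
    ci=arm.camera_info(c);print(c,ci)
    im=arm.get_image(c);cv2.imwrite(f"pics/{c}0.png",im)
    for q in("dowel","line","leaf_hinge","leaf_tip","saddle","jig"):
        print(q,[(np.round(r["at"],1).tolist(),round(r["confidence"],2)) for r in arm.landmark_of(c,q)[:2]])
E
```

```text
pics
{'clock': np.float64(0.0), 'joints': array([-1.42 ,  0.435,  0.025,  1.574, -0.012,  1.134, -0.075]), 'dq': array([-0.   ,  0.001, -0.001,  0.   ,  0.001,  0.   ,  0.001]), 'joint_efforts': array([ 0.0000e+00, -6.6786e+01,  9.8500e-01, -3.1445e+01, -6.0000e-02,
        4.3000e-02,  0.0000e+00]), 'position': array([0.157, 0.604, 0.226]), 'ee_rot': array([ 2.484e+00,  1.922e+00, -2.000e-03]), 'force': array([ 1.455, -0.223, -0.535]), 'ft_torque': array([-0.057,  0.007,  0.017]), 'width': np.float64(0.998)}
top {'vertical_fov': 46.396112883378464, 'cx': 312.9443332542068, 'cy': 247.9075193654609, 'eye': array([ 0.38686084, -0.17870187,  1.22809198]), 'rotation': array([ 0.1121755 , -0.11271071, -1.56975697])}
dowel [([330.6, 289.6], 0.82), ([184.4, 317.3], 0.65)]
line [([360.2, 288.9], 0.69)]
leaf_hinge [([399.7, 287.0], 0.81)]
leaf_tip [([427.5, 288.6], 0.78)]
saddle [([416.2, 285.8], 0.62)]
jig [([361.5, 290.1], 0.92), ([331.8, 290.6], 0.4)]
side {'vertical_fov': 50.20964965695694, 'cx': 309.5456440399288, 'cy': 235.7373258646608, 'eye': array([0.25421172, 0.58476595, 0.551488  ]), 'rotation': array([ 0.2500262 , -1.38653058, -2.43150005])}
dowel [([356.3, 249.2], 0.75)]
line [([366.6, 237.7], 0.72), ([356.0, 244.9], 0.26)]
leaf_hinge [([378.2, 212.0], 0.93), ([388.7, 146.0], 0.22)]
leaf_tip [([387.4, 147.7], 0.61)]
saddle []
jig [([362.7, 249.0], 0.68), ([396.9, 215.2], 0.37)]
```

```bash
python3 - <<'E'
from h import *
ci=arm.camera_info("top")
for n,p,z in(("dowel",(330.6,289.6),.03),("line",(360.2,288.9),.016),("hinge",(399.7,287),.049),("jig",(361.5,290.1),0)):print(n,onz(ci,p,z))
a=cv2.imread("pics/top0.png");b=cv2.imread("pics/side0.png")
cv2.imwrite("pics/both.png",np.hstack([cv2.resize(a[190:390,230:490],(400,308)),cv2.resize(b[90:330,240:500],(400,369))[:308]])) 
E
```

```text
dowel [ 0.46939669 -0.21686229  0.03      ]
line [ 0.47175423 -0.28137166  0.016     ]
hinge [ 0.47328636 -0.36182454  0.049     ]
jig [ 0.47023985 -0.28553974  0.        ]
```

View pics/both.png

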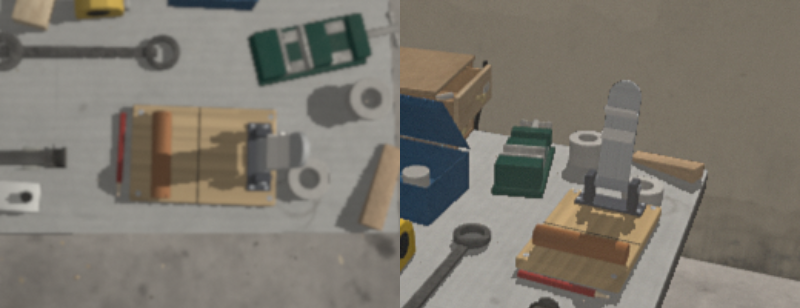

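View pics/top0.png

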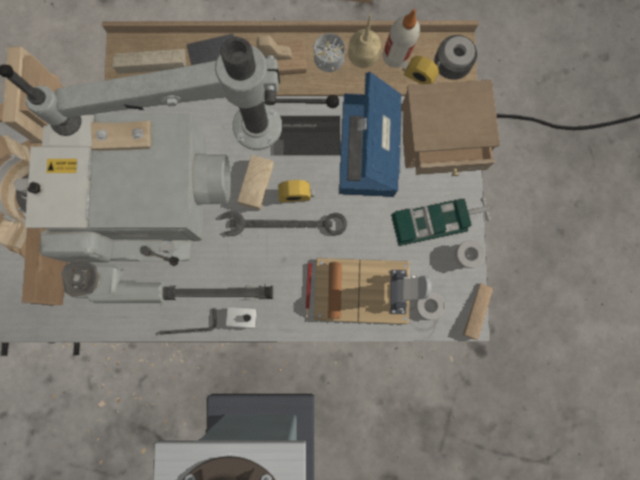

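Top view: board spans columns 307–410, rows 258–323, with the dowel at column 335, the line at 360 and the leaf leaning right. The pencil (red) is at column 309. The bench left of the jig is crowded, so I'll check heights before travelling.

View pics/side0.png

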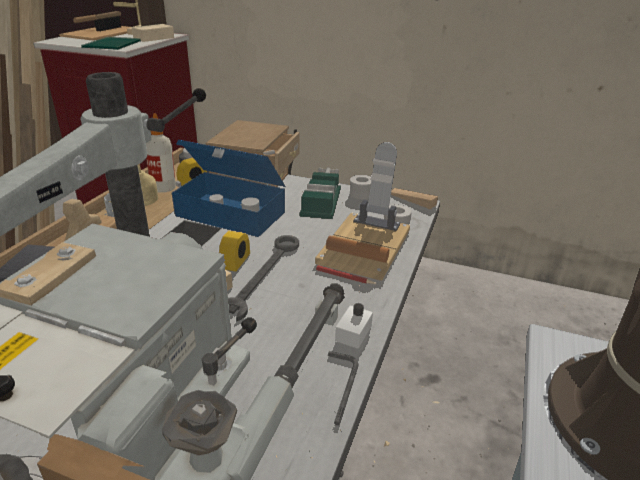

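```bash
python3 - <<'E'
from h import *
ci=arm.camera_info("top")
for q,z in(("dowel",.03),("jig",.016)):
    r=arm.trace("top",q)[0]; m=r["region"].astype(np.uint8)
    c=max(cv2.findContours(m,0,2)[0],key=cv2.contourArea)
    print(q,r["confidence"],cv2.minAreaRect(c))
    for p in cv2.boxPoints(cv2.minAreaRect(c)): print(onz(ci,p,z).round(4))
print(R.from_rotvec(arm.observe()["ee_rot"]).as_matrix().round(3))
print(arm.camera_info("wrist"))
E
```

```text
dowel 0.89 ((334.0, 290.5), (57.0, 14.0), 90.0)
[ 0.5288 -0.2095  0.03  ]
[ 0.5288 -0.2396  0.03  ]
[ 0.407  -0.2385  0.03  ]
[ 0.407  -0.2088  0.03  ]
jig 0.72 ((371.66363525390625, 290.2806091308594), (116.51228332519531, 63.872623443603516), 1.5074357986450195)
[ 0.4038 -0.1782  0.016 ]
[ 0.5419 -0.1821  0.016 ]
[ 0.5347 -0.436   0.016 ]
[ 0.3968 -0.428   0.016 ]
[[ 0.251  0.968  0.   ]
 [ 0.968 -0.251  0.   ]
 [ 0.    -0.    -1.   ]]
{'vertical_fov': 62.86591924235208, 'cx': 319.939720832424, 'cy': 240.05019117005628, 'eye': array([0.08550844, 0.62436632, 0.38376586]), 'rotation': array([-0.23484258, -0.18223898,  1.30912703])}
```

The side view shows low rails and a saw body left of the jig. They stay well under z ≈ 0.3 along the front, so I'll travel at z ≈ 0.33.

```bash
cat >> h.py <<'E'
def to(p,Rt=None):
    s=arm.observe();Rc=R.from_rotvec(s["ee_rot"])
    Rt=R.from_matrix(np.diag([1.,-1,-1])) if Rt is None else Rt
    print("shift mm",(1000*Rc.inv().apply(np.array(p)-s["position"])).round(1),"turn",(Rc.inv()*Rt).as_rotvec().round(3))
E
python3 - <<'E'
from h import *
for p in((.157,.605,.33),(.4,.1,.33),(.47,-.22,.28)): to(p)
ci=arm.camera_info("wrist");print(rotm(ci)@[0,0,-1])
E
```

```text
shift mm [   0.     0.  -103.2] turn [-0.    -0.     1.317]
shift mm [-427.8  362.1 -103.3] turn [-0.    -0.     1.317]
shift mm [-719.9  510.3  -53.3] turn [-0.    -0.     1.317]
[ 0.26420381 -0.06798018 -0.96206811]
```

Request:
jog_arm --commands '[{"translation":[0,0,-40],"turn":[0,0,0]},{"translation":[0,0,-80],"turn":[0,0,0]},{"translation":[-20,20,-103],"turn":[0,0,0.1]},{"translation":[-50,45,-103],"turn":[0,0,0.2]},{"translation":[-80,70,-103],"turn":[0,0,0.3]},{"translation":[-110,95,-103],"turn":[0,0,0.4]},{"translation":[-140,120,-103],"turn":[0,0,0.5]},{"translation":[-170,146,-103],"turn":[0,0,0.6]},{"translation":[-200,172,-103],"turn":[0,0,0.7]},{"translation":[-230,198,-103],"turn":[0,0,0.8]},{"translation":[-260,222,-103],"turn":[0,0,0.9]},{"translation":[-290,247,-103],"turn":[0,0,1.0]}]' --claw 0.0

```text
clock: 1.8
position: [0.3235, 0.2604, 0.3299]
ee_rot: [-3.103, -0.488, -0.0]
force: [1.1, -0.0, 0.1]
width: 0.502
```

```bash
python3 - <<'E'
from h import *
s=arm.observe();print(s["clock"],s["position"],s["width"],s["joints"].round(2))
for p in((.4,.1,.33),(.47,-.2,.26)): to(p)
E
```

```text
1.8 [0.32352489 0.26036084 0.32991486] 0.5023944991484538 [-1.14 -0.02  0.33  1.89  0.    1.26 -0.5 ]
shift mm [ 23.5 176.1  -0.2] turn [-0.001 -0.     0.312]
shift mm [ -2.  483.2  69.5] turn [-0.001 -0.     0.312]
```

Request:
jog_arm --commands '[{"translation":[5,35,0],"turn":[0,0,0.1]},{"translation":[10,75,0],"turn":[0,0,0.2]},{"translation":[15,115,0],"turn":[0,0,0.312]},{"translation":[20,155,0],"turn":[0,0,0.312]},{"translation":[20,195,0],"turn":[0,0,0.312]},{"translation":[18,235,0],"turn":[0,0,0.312]},{"translation":[14,275,0],"turn":[0,0,0.312]},{"translation":[12,315,0],"turn":[0,0,0.312]},{"translation":[8,355,5],"turn":[0,0,0.312]},{"translation":[4,395,20],"turn":[0,0,0.312]},{"translation":[0,435,40],"turn":[0,0,0.312]},{"translation":[-2,483,70],"turn":[0,0,0.312]}]'

```text
clock: 2.8
position: [0.468, -0.1838, 0.2703]
ee_rot: [3.141, 0.008, 0.005]
force: [0.8, 1.0, 0.4]
width: 0.5
```

```bash
python3 - <<'E'
from h import *
s=arm.observe();print(s["clock"],s["position"],s["ee_rot"].round(3),s["joints"].round(2),s["dq"].round(2))
arm.get_image("wrist")  # settle
s=arm.observe();print(s["position"])
ci=arm.camera_info("wrist");im=arm.get_image("wrist");cv2.imwrite("pics/w1.png",im)
for q,z in(("dowel",.03),("line",.016),("leaf_hinge",.049),("jig",0),("saddle",.15),("leaf_tip",.18)):
    for r in arm.landmark_of("wrist",q)[:2]: print(q,np.round(r["at"],1),round(r["confidence"],2),onz(ci,r["at"],z).round(4))
for q,z in(("dowel",.03),("jig",.016)):
    r=arm.trace("wrist",q)[0]; m=r["region"].astype(np.uint8)
    c=max(cv2.findContours(m,0,2)[0],key=cv2.contourArea)
    print(q,r["confidence"],[(p.round(0).tolist(),onz(ci,p,z).round(4)) for p in cv2.boxPoints(cv2.minAreaRect(c))])
E
```

```text
2.8 [ 0.46801688 -0.18380629  0.27025072] [3.141 0.008 0.005] [-0.46  0.24  0.91  1.85 -0.21  1.14  0.53] [ 1.17  0.96  0.07 -0.09 -0.87 -0.43  1.58]
[ 0.46649577 -0.19032793  0.26589828]
dowel [323.2 232.9] 0.74 [ 0.4691 -0.2208  0.03  ]
line [325.6 277.4] 0.74 [ 0.472  -0.2756  0.016 ]
leaf_hinge [317.2 358.8] 0.9 [ 0.4629 -0.3572  0.049 ]
jig [323.7 274.4] 0.91 [ 0.47   -0.2783  0.    ]
jig [526.2 151.1] 0.26 [ 0.6822 -0.1396  0.    ]
dowel 0.59 [([263.0, 247.0], array([ 0.4067, -0.2359,  0.03  ])), ([264.0, 218.0], array([ 0.4085, -0.2055,  0.03  ])), ([383.0, 221.0], array([ 0.5307, -0.2079,  0.03  ])), ([383.0, 249.0], array([ 0.5315, -0.2384,  0.03  ]))]
jig 0.89 [([261.0, 327.0], array([ 0.3984, -0.3368,  0.016 ])), ([263.0, 188.0], array([ 0.4066, -0.176 ,  0.016 ])), ([391.0, 189.0], array([ 0.5396, -0.1773,  0.016 ])), ([390.0, 328.0], array([ 0.546 , -0.3384,  0.016 ]))]
```

View pics/w1.png

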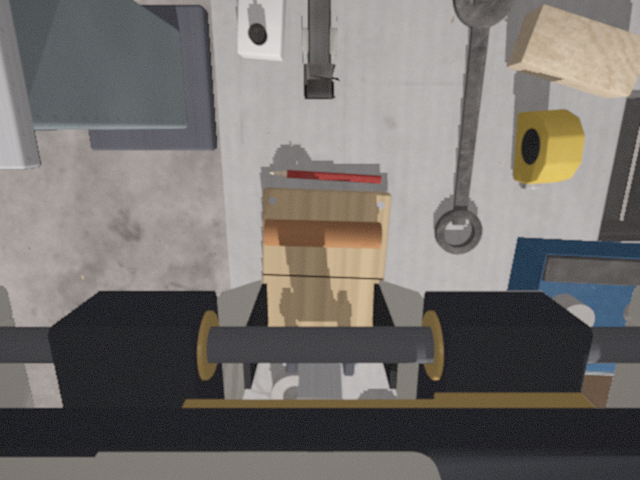

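Wrist view: dowel spans (263–383, ~233), line from (262,276) to (386,279), and the pencil is above the board edge at row 176. The arm was still settling, so I'll take one settled, sharper measurement.

```bash
cat > m.py <<'E'
from h import *
def fit(P):  # line through world pts: y at x=.47, slope
    k,b=np.polyfit(P[:,0],P[:,1],1); r=P[:,1]-np.polyval([k,b],P[:,0]); P=P[abs(r)<.002]
    k,b=np.polyfit(P[:,0],P[:,1],1); return round(k*.47+b,4),round(k,4),len(P)
def measure(name,cam="wrist"):
    s=arm.observe();ci=arm.camera_info(cam);im=arm.get_image(cam);cv2.imwrite(f"pics/{name}.png",im)
    rg=arm.trace(cam,"dowel")
    if not rg: print("no dowel");return
    m=rg[0]["region"];cols=np.where(m.sum(0)>8)[0];x0,x1=cols[0]+8,cols[-1]-8
    print("dowel conf",rg[0]["confidence"],"cols",cols[0],cols[-1],"rows",np.where(m[:,(x0+x1)//2])[0][[0,-1]])
    c=np.array([onz(ci,(x,np.where(m[:,x])[0].mean()),.03) for x in range(x0,x1)])
    print("dowel y@.47,slope",fit(c),"x ends",onz(ci,(cols[0],np.where(m[:,x0])[0].mean()),.03)[0],onz(ci,(cols[-1],np.where(m[:,x1])[0].mean()),.03)[0])
    print("tcp",s["position"].round(4),s["clock"])
    return ci,im,m
E
python3 - <<'E'
from m import *
ci,im,m=measure("w2")
g=im.min(2).astype(int);P=[]
s=range(0)
for x in range(272,380):
    u=proj(ci,(.47,-.281,.016))[1];r=np.arange(int(u)-14,int(u)+15);d=g[r-3,x]+g[r+3,x]-2*g[r,x]
    P.append(onz(ci,(x,r[d.argmax()]),.016))
print("line",fit(np.array(P)))
r=arm.trace("wrist","jig")[0]["region"]
for y in (200,210,280,300):
    c=np.where(r[y])[0];print(y,c[[0,-1]],onz(ci,(c[0],y),.016).round(4),onz(ci,(c[-1],y),.016).round(4))
E
```

```text
dowel conf 0.67 cols 263 378 rows [232 256]
dowel y@.47,slope (np.float64(-0.2222), np.float64(-0.0294), 99) x ends 0.40840560552260324 0.5297625338883288
tcp [ 0.4679 -0.1801  0.2706] 3.3
line (np.float64(-0.2745), np.float64(-0.0379), 105)
200 [262 344] [ 0.4067 -0.1785  0.016 ] [ 0.4935 -0.1778  0.016 ]
210 [261 387] [ 0.4053 -0.1893  0.016 ] [ 0.5396 -0.1882  0.016 ]
280 [261 378] [ 0.4027 -0.2692  0.016 ] [ 0.5339 -0.2681  0.016 ]
300 [268 371] [ 0.4099 -0.2935  0.016 ] [ 0.5272 -0.2926  0.016 ]
```

```bash
cat >> h.py <<'E'
Rj=R.from_rotvec([0,0,-.038])*R.from_matrix(np.diag([1.,-1,-1]))
E
python3 - <<'E'
from h import *
s=arm.observe();print(s["position"],s["force"],s["ee_rot"])
to((.469,-.216,.06),Rj)
E
```

```text
[ 0.46765678 -0.18065235  0.27029706] [ 0.58882567  0.25611989 -0.30127158] [-3.14100203e+00 -1.00871779e-02 -1.62109964e-03]
shift mm [  0.9  35.5 210.3] turn [-0.001 -0.001  0.044]
```

Request:
jog_arm --commands '[{"translation":[1,10,40],"turn":[0,0,0.044]},{"translation":[1,20,80],"turn":[0,0,0.044]},{"translation":[1,30,120],"turn":[0,0,0.044]},{"translation":[1,35,155],"turn":[0,0,0.044]},{"translation":[1,35,185],"turn":[0,0,0.044]},{"translation":[1,35,205],"turn":[0,0,0.044]},{"translation":[1,35,210],"turn":[0,0,0.044]},{"translation":[1,35,210],"turn":[0,0,0.044]},{"translation":[1,35,210],"turn":[0,0,0.044]}]'

```text
clock: 4.2
position: [0.4692, -0.2166, 0.0608]
ee_rot: [3.141, -0.061, 0.001]
force: [-0.5, 0.2, 0.3]
width: 0.5
```

```bash
python3 - <<'E'
from m import *
measure("w3")
s=arm.observe();print(s["position"],s["force"],s["ee_rot"])
to((.469,-.216,.0435),Rj)
b=cv2.imread("pics/w3.png")[150:450,160:480];t=arm.get_image("side")[200:300,290:430]
cv2.imwrite("pics/c3.png",np.hstack([b,cv2.resize(t,(420,300))]))
E
```

```text
dowel conf 0.64 cols 198 442 rows [263 317]
dowel y@.47,slope (np.float64(-0.2162), np.float64(-0.0277), 8) x ends 0.4068144604054691 0.5313394022993343
tcp [ 0.4692 -0.2166  0.0608] 4.2
[ 0.46975406 -0.21667908  0.06142755] [-0.70217606 -0.24601771  0.58609153] [ 3.14046112 -0.06069271  0.00413322]
shift mm [-0.8 -0.7 17.9] turn [ 0.    -0.003 -0.001]
```

View pics/c3.png

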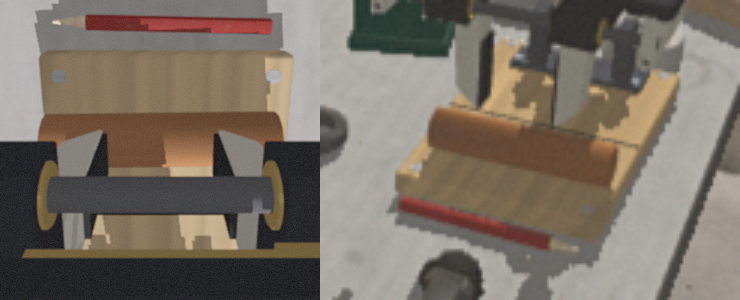

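The wrist crop shows the dowel between the fingertips, with its edges at rows 263 and 317. In the side crop the tips are above it. I'll compute the dowel axis from both edge tangents.

```bash
cat >> m.py <<'E'
def axis(ci,col,r0,r1):  # bisector of the two tangent rays, at axis height .03
    d=[ray(ci,(col,r))[1] for r in(r0,r1)]; b=sum(v/np.linalg.norm(v) for v in d)
    e=np.array(ci["eye"]); return (e+b*(.03-e[2])/b[2]).round(4)
E
python3 - <<'E'
from m import *
ci=arm.camera_info("wrist")
print("w3 axis",axis(ci,320,262.5,317.5),"line pts?")
cs=arm.camera_info("side")
s=arm.observe();print("side proj tcp",proj(cs,s["position"]), "dowel ax",[proj(cs,(.469,y,.044)) for y in(-.216,-.222)])
r=arm.trace("side","dowel")[0]["region"];v,u=np.where(r);print("side centroid",u.mean(),v.mean(),"expected",[proj(cs,(.469,y,.03)) for y in(-.214,-.220,-.226)])
E
```

```text
w3 axis [ 0.4694 -0.2223  0.03  ] line pts?
side proj tcp [356.6886815  236.16564291] dowel ax [array([356.42044942, 244.28432944]), array([357.34804343, 242.75082922])]
side centroid 357.25809935205183 248.42332613390928 expected [array([355.68774285, 251.06443828]), array([356.61367647, 249.50630249]), array([357.53054942, 247.96341374])]
```

Request:
jog_arm --commands '[{"translation":[0,0,6],"turn":[0,0,0]},{"translation":[0,0,12],"turn":[0,0,0]},{"translation":[0,0,16],"turn":[0,0,0]},{"translation":[0,0,18],"turn":[0,0,0]},{"translation":[0,0,18],"turn":[0,0,0]},{"translation":[0,0,18],"turn":[0,0,0]}]'

```text
clock: 4.9
position: [0.4688, -0.2181, 0.0435]
ee_rot: [3.14, -0.064, 0.003]
force: [-7.4, -0.4, 32.0]
width: 0.497
```

Request:
jog_arm --commands '[{"translation":[0,0,-0.5],"turn":[0,0,0]},{"translation":[0,0,-0.8],"turn":[0,0,0]},{"translation":[0,0,-0.8],"turn":[0,0,0]}]'

```text
clock: 5.15
position: [0.4688, -0.2177, 0.0437]
ee_rot: [3.14, -0.063, 0.002]
force: [-4.6, 0.4, 22.6]
width: 0.504
```

Request:
jog_arm --commands '[{"translation":[0,0,-1.0],"turn":[0,0,0]},{"translation":[0,2,-1.0],"turn":[0,0,0]},{"translation":[0,5,-1.0],"turn":[0,0,0]},{"translation":[0,8,-1.0],"turn":[0,0,0]},{"translation":[0,11,-1.0],"turn":[0,0,0]},{"translation":[0,14,-1.0],"turn":[0,0,0]},{"translation":[0,14,-1.0],"turn":[0,0,0]},{"translation":[0,14,-1.0],"turn":[0,0,0]}]'

```text
clock: 5.82
position: [0.4683, -0.2313, 0.044]
ee_rot: [3.14, -0.063, 0.002]
force: [-1.3, -0.4, 10.6]
width: 0.498
```

```bash
cat >> m.py <<'E'
def edges(col=None,name="e"):  # dowel edges in the wrist picture at some columns between the fingers
    ci,im,m=measure(name)
    for c in (290,320,350):
        r=np.where(m[:,c])[0]
        if len(r): print(c,r[[0,-1]],axis(ci,c,r[0]-.5,r[-1]+.5))
E
python3 - <<'E'
from m import *
edges(name="e1"); print(arm.observe()["force"])
E
```

```text
dowel conf 0.78 cols 186 456 rows [261 320]
dowel y@.47,slope (np.float64(-0.2235), np.float64(-0.0306), 11) x ends 0.40622618271134037 0.5316674200071845
tcp [ 0.4683 -0.2313  0.044 ] 5.8167
290 [261 320] [ 0.4542 -0.2292  0.03  ]
320 [261 320] [ 0.4682 -0.2298  0.03  ]
350 [259 319] [ 0.4823 -0.2296  0.03  ]
[-1.91643502 -0.46328554  9.99613037]
```

Request:
jog_arm --commands '[{"translation":[0,4,0],"turn":[0,0,0]},{"translation":[0,8,0],"turn":[0,0,0]},{"translation":[0,12,0],"turn":[0,0,0]},{"translation":[0,12,0],"turn":[0,0,0]},{"translation":[0,12,-8],"turn":[0,0,0]},{"translation":[0,12,-10],"turn":[0,0,0]},{"translation":[0,-4,-10],"turn":[0,0,0]},{"translation":[0,-4,-10],"turn":[0,0,0]},{"translation":[0,-4,-5],"turn":[0,0,0]},{"translation":[0,-4,0],"turn":[0,0,0]},{"translation":[0,-4,0],"turn":[0,0,0]},{"translation":[0,-4,0],"turn":[0,0,0]}]'

```text
clock: 6.92
position: [0.4685, -0.2275, 0.0439]
ee_rot: [3.14, -0.062, 0.002]
force: [-1.6, 0.5, 10.1]
width: 0.496
```

```bash
python3 - <<'E'
from m import *
edges(name="e2"); print(arm.observe()["force"])
E
```

```text
dowel conf 0.65 cols 214 446 rows [281 326]
 ** On entry to DLASCL parameter number  4 had an illegal value
 ** On entry to DLASCL parameter number  4 had an illegal value
 ** On entry to DLASCL parameter number  4 had an illegal value
 ** On entry to DLASCL parameter number  4 had an illegal value
 ** On entry to DLASCL parameter number  5 had an illegal value
 ** On entry to DLASCL parameter number  4 had an illegal valuem.py:11: RuntimeWarning: Mean of empty slice.
  c=np.array([onz(ci,(x,np.where(m[:,x])[0].mean()),.03) for x in range(x0,x1)])
  ret = ret.dtype.type(ret / rcount)
Traceback (most recent call last):
  File "m.py", line 19, in edges
    ci,im,m=measure(name)
            ~~~~~~~^^^^^^
  File "m.py", line 12, in measure
    print("dowel y@.47,slope",fit(c),"x ends",onz(ci,(cols[0],np.where(m[:,x0])[0].mean()),.03)[0],onz(ci,(cols[-1],np.where(m[:,x1])[0].mean()),.03)[0])
                              ~~~^^^
  File "m.py", line 3, in fit
    k,b=np.polyfit(P[:,0],P[:,1],1); r=P[:,1]-np.polyval([k,b],P[:,0]); P=P[abs(r)<.002]
        ~~~~~~~~~~^^^^^^^^^^^^^^^^^
numpy.linalg.LinAlgError: SVD did not converge in Linear Least Squares
```

Request:
jog_arm --commands '[{"translation":[0,5,0],"turn":[0,0,0]},{"translation":[0,12,0],"turn":[0,0,0]},{"translation":[0,20,0],"turn":[0,0,0]},{"translation":[0,28,0],"turn":[0,0,0]},{"translation":[0,28,0],"turn":[0,0,0]},{"translation":[0,28,-8],"turn":[0,0,0]},{"translation":[0,28,-10],"turn":[0,0,0]},{"translation":[0,14,-10],"turn":[0,0,0]},{"translation":[0,14,-10],"turn":[0,0,0]},{"translation":[0,14,-10],"turn":[0,0,0]},{"translation":[0,14,-10],"turn":[0,0,0]}]'

```text
clock: 7.93
position: [0.4675, -0.2405, 0.0536]
ee_rot: [3.141, -0.061, -0.0]
force: [0.9, -0.6, -0.4]
width: 0.502
```

```bash
cat > m2.py <<'E'
from m import *
def look(name):
    s=arm.observe();ci=arm.camera_info("wrist");im=arm.get_image("wrist");cv2.imwrite(f"pics/{name}.png",im)
    m=arm.trace("wrist","dowel")[0]["region"]
    for c in (270,290,320,350,370):
        r=np.where(m[:,c])[0]
        if len(r): print(c,r[[0,-1]],axis(ci,c,r[0]-.5,r[-1]+.5))
    print("tcp",s["position"].round(4),s["force"].round(1),s["clock"])
    for cam in("top","side"):
        ci=arm.camera_info(cam);arm.get_image(cam);t=arm.trace(cam,"dowel");v,u=np.where(t[0]["region"]) if t else ([0],[0])
        print(cam,onz(ci,(np.mean(u),np.mean(v)),.03).round(4))
E
python3 -c "
from m2 import *
look('e3')"
```

```text
270 [278 326] [ 0.442  -0.2485  0.03  ]
290 [277 326] [ 0.4521 -0.2486  0.03  ]
320 [277 326] [ 0.4671 -0.2491  0.03  ]
350 [277 326] [ 0.4821 -0.2497  0.03  ]
370 [276 326] [ 0.4921 -0.2498  0.03  ]
tcp [ 0.4675 -0.2405  0.0536] [ 0.9 -0.6 -0.4] 7.9333
top [1.1391 0.5421 0.03  ]
side [ 0.4684 -0.2527  0.03  ]
```

Request:
jog_arm --commands '[{"translation":[0,1,5],"turn":[0,0,0]},{"translation":[0,1,10],"turn":[0,0,0]},{"translation":[0,1,10],"turn":[0,0,0]},{"translation":[0,8,10],"turn":[0,0,0]},{"translation":[0,16,10],"turn":[0,0,0]},{"translation":[0,24,10],"turn":[0,0,0]},{"translation":[0,28,10],"turn":[0,0,0]},{"translation":[0,28,10],"turn":[0,0,0]},{"translation":[0,28,2],"turn":[0,0,0]},{"translation":[0,28,-10],"turn":[0,0,0]},{"translation":[0,0,-50],"turn":[0,0,0]},{"translation":[0,-20,-90],"turn":[0,0,0]}]'

```text
clock: 9.23
position: [0.4665, -0.2247, 0.1349]
ee_rot: [-3.14, 0.066, 0.006]
force: [2.4, 1.5, 1.2]
width: 0.501
```

Request:
jog_arm --commands '[{"translation":[0,0,0],"turn":[0,0,0]},{"translation":[0,0,0],"turn":[0,0,0]},{"translation":[0,0,0],"turn":[0,0,0]}]'

```text
clock: 9.48
position: [0.4683, -0.2247, 0.135]
ee_rot: [-3.141, 0.06, -0.001]
force: [-0.3, 0.4, 0.0]
width: 0.501
```

```bash
python3 -c "
from m2 import *
look('e4')
im=cv2.imread('pics/e4.png');ci=arm.camera_info('wrist');print(proj(ci,(.41,-.2722,.016)),proj(ci,(.47,-.2745,.016)))
cv2.imwrite('pics/c4.png',cv2.resize(im[150:390,200:440],(600,600)))"
```

```text
270 [274 314] [ 0.4306 -0.2635  0.03  ]
290 [275 313] [ 0.445  -0.2641  0.03  ]
320 [274 312] [ 0.4667 -0.2641  0.03  ]
350 [274 313] [ 0.4883 -0.2653  0.03  ]
370 [273 312] [ 0.5028 -0.265   0.03  ]
tcp [ 0.4683 -0.2247  0.135 ] [-0.3  0.4  0. ] 9.4833
top [1.1391 0.5421 0.03  ]
side [ 0.4665 -0.2661  0.03  ]
[247.1736733  297.33265156] [326.19016632 297.32771045]
```

View pics/c4.png

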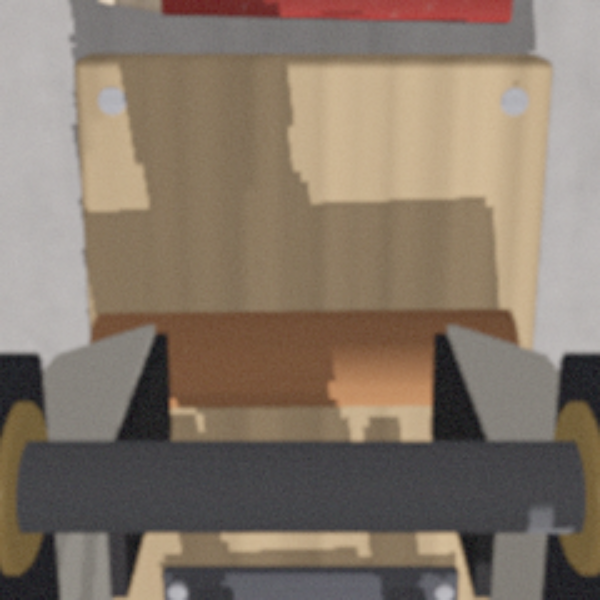

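The dowel is at about y = -0.2645, parallel to the board. I'll check the line position against the board's near edge (row ~173).

```bash
python3 -c "
from m import *
ci=arm.camera_info('wrist');im=cv2.imread('pics/e4.png')
g=im[:,:,0].astype(int)
for c in (270,320,380):
    r=np.arange(162,182);print(c,g[r,c])
    for z,rr in((.016,172.5),(.016,175)): print(onz(ci,(c,rr),z).round(4))
to((.468,-.257,.055),Rj)
"
```

```text
270 [121 119 120 121 117 118 125 116 118 106  88  89  88  94  89  87  94  90
  88  90]
[ 0.4343 -0.1791  0.016 ]
[ 0.4342 -0.1808  0.016 ]
320 [119 120 121 117 117 120 113 119 119 105  89  82  90 105 122 139 144 140
 140 140]
[ 0.469  -0.1804  0.016 ]
[ 0.4689 -0.1821  0.016 ]
380 [120 119 124 121 121 116 121 120 122 109  84  81  89 103 117 134 141 142
 138 138]
[ 0.5106 -0.182   0.016 ]
[ 0.5106 -0.1838  0.016 ]
shift mm [ 1.8 31.4 79.1] turn [ 0.     0.001 -0.002]
```

Request:
jog_arm --commands '[{"translation":[1,16,40],"turn":[0,0,0]},{"translation":[1,31,70],"turn":[0,0,0]},{"translation":[1,31,79],"turn":[0,0,0]},{"translation":[1,31,85],"turn":[0,0,0]},{"translation":[1,31,90],"turn":[0,0,0]},{"translation":[1,31,90],"turn":[0,0,0]},{"translation":[1,38,90],"turn":[0,0,0]},{"translation":[1,45,90],"turn":[0,0,0]},{"translation":[1,50,90],"turn":[0,0,0]},{"translation":[1,53,90],"turn":[0,0,0]},{"translation":[1,53,90],"turn":[0,0,0]},{"translation":[1,53,90],"turn":[0,0,0]}]'

```text
clock: 10.78
position: [0.4672, -0.2783, 0.0449]
ee_rot: [3.141, -0.062, 0.001]
force: [0.1, 0.4, -0.5]
width: 0.498
```

Request:
jog_arm --commands '[{"translation":[0,0,-10],"turn":[0,0,0]},{"translation":[0,-10,-40],"turn":[0,0,0]},{"translation":[0,-30,-80],"turn":[0,0,0]},{"translation":[0,-50,-110],"turn":[0,0,0]},{"translation":[0,-60,-140],"turn":[0,0,0]},{"translation":[0,-60,-160],"turn":[0,0,0]},{"translation":[0,-60,-160],"turn":[0,0,0]},{"translation":[0,-60,-160],"turn":[0,0,0]},{"translation":[0,-60,-160],"turn":[0,0,0]}]' --claw -1

```text
clock: 11.53
position: [0.4691, -0.2178, 0.2044]
ee_rot: [-3.14, 0.061, 0.001]
force: [0.1, 0.1, -0.8]
width: 0.997
```

```bash
python3 -c "
from m2 import *
look('e5')
im=cv2.imread('pics/e5.png')
cv2.imwrite('pics/c5.png',cv2.resize(im[180:400,220:420],(727,800))[:600])
r=arm.landmark_of('wrist','line');ci=arm.camera_info('wrist');print([(q['at'],q['confidence'],onz(ci,q['at'],.016)) for q in r])"
```

```text
270 [255 285] [ 0.4223 -0.2633  0.03  ]
290 [255 285] [ 0.4402 -0.264   0.03  ]
320 [255 284] [ 0.4671 -0.2645  0.03  ]
350 [254 284] [ 0.494  -0.2651  0.03  ]
370 [254 284] [ 0.5119 -0.2657  0.03  ]
tcp [ 0.4691 -0.2178  0.2044] [ 0.1  0.1 -0.8] 11.5333
top [1.1391 0.5421 0.03  ]
side [ 0.4681 -0.2665  0.03  ]
[([321.6, 272.4], 0.65, array([ 0.46809956, -0.27321336,  0.016     ])), ([491.3, 79.2], 0.29, array([ 0.61312031, -0.11035852,  0.016     ]))]
```

View pics/c5.png

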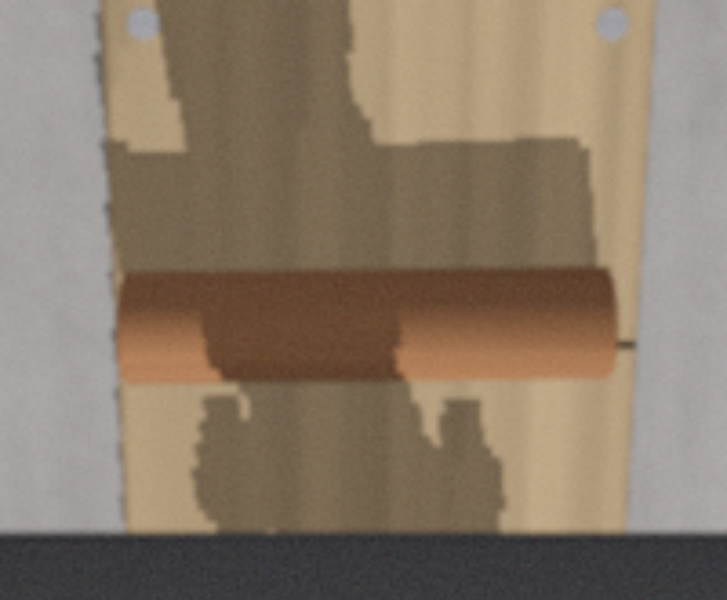

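The last stroke skimmed above the dowel (z 0.0449, no force), so it is still at -0.2645. The line's right end is visible at crop (626,344), which is pixel (392.2,274.6).

```bash
python3 -c "
from m import *
ci=arm.camera_info('wrist');p=onz(ci,(392.2,274.6),.016);print(p, 'line y at x=.468:',p[1]+.038*(p[0]-.468))
to((.468,-.257,.06),Rj);to((.468,-.257,.0435),Rj)
"
```

```text
[ 0.53411641 -0.27791546  0.016     ] line y at x=.468: -0.2754030354694895
shift mm [  0.6  38.7 144.2] turn [ 0.     0.001 -0.002]
shift mm [  0.6  38.7 160.7] turn [ 0.     0.001 -0.002]
```

Request:
jog_arm --commands '[{"translation":[1,10,40],"turn":[0,0,0]},{"translation":[1,25,80],"turn":[0,0,0]},{"translation":[1,39,115],"turn":[0,0,0]},{"translation":[1,39,140],"turn":[0,0,0]},{"translation":[1,39,152],"turn":[0,0,0]},{"translation":[1,39,158],"turn":[0,0,0]},{"translation":[1,39,161],"turn":[0,0,0]},{"translation":[1,39,161.5],"turn":[0,0,0]},{"translation":[1,39,161.5],"turn":[0,0,0]}]' --claw 0

```text
clock: 12.63
position: [0.4701, -0.2572, 0.0445]
ee_rot: [3.141, -0.06, 0.003]
force: [-0.2, 0.4, -0.3]
width: 0.506
```

Request:
jog_arm --commands '[{"translation":[0,0,1],"turn":[0,0,0]},{"translation":[0,0,1.7],"turn":[0,0,0]},{"translation":[0,0,1.7],"turn":[0,0,0]},{"translation":[0,0,1.7],"turn":[0,0,0]}]'

```text
clock: 12.97
position: [0.4702, -0.258, 0.0437]
ee_rot: [3.14, -0.061, 0.005]
force: [-3.7, 1.2, 16.4]
width: 0.497
```

Request:
jog_arm --commands '[{"translation":[0,3,-0.4],"turn":[0,0,0.005]},{"translation":[0,8,-0.4],"turn":[0,0,0.01]},{"translation":[0,14,-0.4],"turn":[0,0,0.015]},{"translation":[0,19,-0.4],"turn":[0,0,0.022]},{"translation":[0,22,-0.4],"turn":[0,0,0.022]},{"translation":[0,22,-0.4],"turn":[0,0,0.022]},{"translation":[0,22,-0.4],"turn":[0,0,0.022]}]'

```text
clock: 13.55
position: [0.4695, -0.2803, 0.044]
ee_rot: [3.139, -0.096, 0.006]
force: [-1.1, -0.6, 12.5]
width: 0.501
```

Request:
jog_arm --commands '[{"translation":[0,0,-10],"turn":[0,0,0]},{"translation":[0,-10,-40],"turn":[0,0,0]},{"translation":[0,-30,-80],"turn":[0,0,0]},{"translation":[0,-40,-110],"turn":[0,0,0]},{"translation":[0,-40,-140],"turn":[0,0,-0.02]},{"translation":[0,-40,-160],"turn":[0,0,-0.02]},{"translation":[0,-40,-160],"turn":[0,0,-0.02]},{"translation":[0,-40,-160],"turn":[0,0,-0.02]},{"translation":[0,-40,-160],"turn":[0,0,-0.02]}]' --claw -1

```text
clock: 14.3
position: [0.4703, -0.2386, 0.2018]
ee_rot: [-3.14, 0.064, -0.0]
force: [0.2, 0.4, -0.5]
width: 0.998
```

```bash
python3 -c "
from m2 import *
look('e6')
im=cv2.imread('pics/e6.png');ci=arm.camera_info('wrist')
print([proj(ci,(x,-.2754-.038*(x-.468),.016)) for x in(.401,.537)],[proj(ci,(x,-.2754-.038*(x-.468),.03)) for x in(.408,.528)])
cv2.imwrite('pics/c6.png',cv2.resize(im[180:400,220:420],(727,800))[:600])"
```

```text
270 [246 275] [ 0.4245 -0.2742  0.03  ]
290 [245 276] [ 0.4422 -0.2749  0.03  ]
320 [245 276] [ 0.4686 -0.276   0.03  ]
350 [246 275] [ 0.4951 -0.277   0.03  ]
370 [244 275] [ 0.5128 -0.2768  0.03  ]
tcp [ 0.4703 -0.2386  0.2018] [ 0.2  0.4 -0.5] 14.3
top [ 0.6863 -0.1385  0.03  ]
side [ 0.4688 -0.2789  0.03  ]
[array([246.57139425, 254.53646558]), array([395.22940374, 254.28209769])] [array([251.63206383, 259.41967392]), array([387.90464673, 259.19040728])]
```

View pics/c6.png

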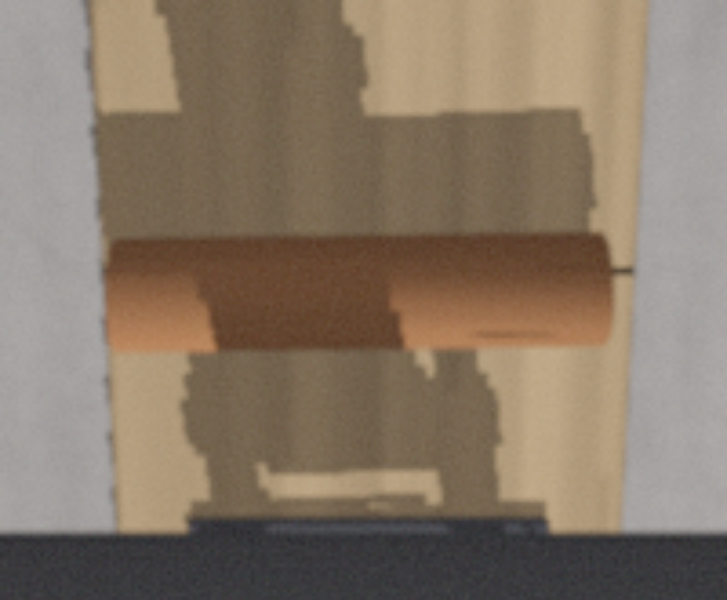

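The visible line end (391,254.3) coincides with the predicted line row. The dowel axis is 0.6 mm from the line, within 0.4° of parallel. Next is the leaf.

```bash
python3 - <<'E'
from h import *
jx=np.array([-.038,-1,0]);jx/=np.linalg.norm(jx);L=np.array([.469,-.2754,0])
def P(x,z): return L+jx*x+np.array([0,0,z])
cs=arm.camera_info("side");at=np.array([387.4,147.7])
best=min((np.linalg.norm(proj(cs,P(.085-.128*np.cos(t)+.004*np.sin(t),.049+.128*np.sin(t)+.004*np.cos(t)))-at),t) for t in np.linspace(1.5,2.15,66));print("theta",best)
print("hinge side proj",proj(cs,P(.085,.049)),"vs 378.2 212")
to(P(.172,.25),Rj);to(P(.172,.155),Rj)
E
```

```text
theta (np.float64(1.0029489441101211), np.float64(1.7999999999999998))
hinge side proj [378.12110134 209.35026686] vs 378.2 212
shift mm [  0.9 208.2 -48.8] turn [-0.     0.001 -0.003]
shift mm [  1.  208.2  46.2] turn [-0.     0.001 -0.003]
```

Request:
jog_arm --commands '[{"translation":[0,0,-35],"turn":[0,0,0]},{"translation":[0,0,-49],"turn":[0,0,0]},{"translation":[0,35,-49],"turn":[0,0,0]},{"translation":[0,70,-49],"turn":[0,0,0]},{"translation":[0,105,-49],"turn":[0,0,0]},{"translation":[0,140,-49],"turn":[0,0,0]},{"translation":[0,175,-49],"turn":[0,0,0]},{"translation":[1,208,-49],"turn":[0,0,0]},{"translation":[1,208,-49],"turn":[0,0,0]},{"translation":[1,208,-20],"turn":[0,0,0]},{"translation":[1,208,20],"turn":[0,0,0]},{"translation":[1,208,46],"turn":[0,0,0]}]' --claw 1

```text
clock: 15.6
position: [0.4622, -0.4465, 0.1527]
ee_rot: [-3.139, 0.066, 0.003]
force: [-0.5, 1.3, -1.5]
width: 0.179
```

Request:
jog_arm --commands '[{"translation":[0,0,0],"turn":[0,0,0]},{"translation":[0,0,0],"turn":[0,0,0]}]'

```text
clock: 15.77
position: [0.4623, -0.4466, 0.1549]
ee_rot: [-3.139, 0.065, 0.004]
force: [1.0, -0.8, 0.3]
width: 0.039
```

```bash
python3 - <<'E'
from h import *
jx=np.array([-.038,-1,0]);jx/=np.linalg.norm(jx);L=np.array([.469,-.2754,0])
s=arm.observe();p=s["position"];d=p-L;print(p,"jx,lat",d@jx*1e3,d@[1,-.038,0]*1e3,s["force"])
x0=d@jx*1e3;z0=p[2]*1e3
def T(cx,cz): return round(cx+9.5-x0,1),round(z0-cz,1)
print("flank upright",T(89,155))
for t in np.arange(1.5,-.01,-.1):
    r=np.interp(t,[.8,1.5],[124,108]);print(round(t,1),T(85-r*np.cos(t)+4*np.sin(t),49+r*np.sin(t)+4*np.cos(t)))
E
```

```text
[ 0.46233089 -0.44657168  0.15494691] jx,lat 171.30146664126653 -0.16458518292537166 [ 0.95139821 -0.76653377  0.28403282]
flank upright (np.float64(-72.8), np.float64(-0.1))
1.5 (np.float64(-80.5), np.float64(-2.1))
1.4 (np.float64(-91.6), np.float64(-3.4))
1.3 (np.float64(-103.1), np.float64(-3.6))
1.2 (np.float64(-114.7), np.float64(-2.6))
1.1 (np.float64(-126.4), np.float64(-0.3))
1.0 (np.float64(-138.0), np.float64(3.3))
0.9 (np.float64(-149.3), np.float64(8.1))
0.8 (np.float64(-160.3), np.float64(14.2))
0.7 (np.float64(-169.1), np.float64(23.0))
0.6 (np.float64(-176.9), np.float64(32.6))
0.5 (np.float64(-183.7), np.float64(43.0))
0.4 (np.float64(-189.5), np.float64(54.0))
0.3 (np.float64(-194.1), np.float64(65.5))
0.2 (np.float64(-197.5), np.float64(77.4))
0.1 (np.float64(-199.8), np.float64(89.6))
-0.0 (np.float64(-200.8), np.float64(101.9))
```

Request:
jog_arm --commands '[{"translation":[0,-15,0],"turn":[0,0,0]},{"translation":[0,-30,0],"turn":[0,0,0]},{"translation":[0,-42,0],"turn":[0,0,0]},{"translation":[0,-52,0],"turn":[0,0,0]},{"translation":[0,-62,0],"turn":[0,0,0]},{"translation":[0,-73,0],"turn":[0,0,0]},{"translation":[0,-81,-2],"turn":[0,0,0]},{"translation":[0,-92,-3],"turn":[0,0,0]},{"translation":[0,-103,-4],"turn":[0,0,0]},{"translation":[0,-115,-3],"turn":[0,0,0]},{"translation":[0,-126,0],"turn":[0,0,0]},{"translation":[0,-126,0],"turn":[0,0,0]}]'

```text
clock: 16.77
position: [0.4685, -0.3178, 0.1551]
ee_rot: [-3.138, 0.06, 0.002]
force: [-0.2, 0.6, -0.3]
width: 0.0
```

```bash
python3 - <<'E'
from h import *
print(arm.observe()["position"],arm.observe()["force"])
a=arm.get_image("side");ci=arm.camera_info("side")
for q in("leaf_tip","leaf_hinge","dowel"):print(q,[(np.round(r["at"],1),round(r["confidence"],2)) for r in arm.landmark_of("side",q)[:1]])
cv2.imwrite("pics/s7.png",cv2.resize(a[100:300,270:470],(600,600)))
E
```

```text
[ 0.46849614 -0.31779375  0.15506631] [-0.2369911   0.60710998 -0.26847868]
leaf_tip [(array([373.2, 167.7]), 0.65)]
leaf_hinge [(array([377.4, 211.8]), 0.89)]
dowel [(array([365. , 232.8]), 0.79)]
```

View pics/s7.png

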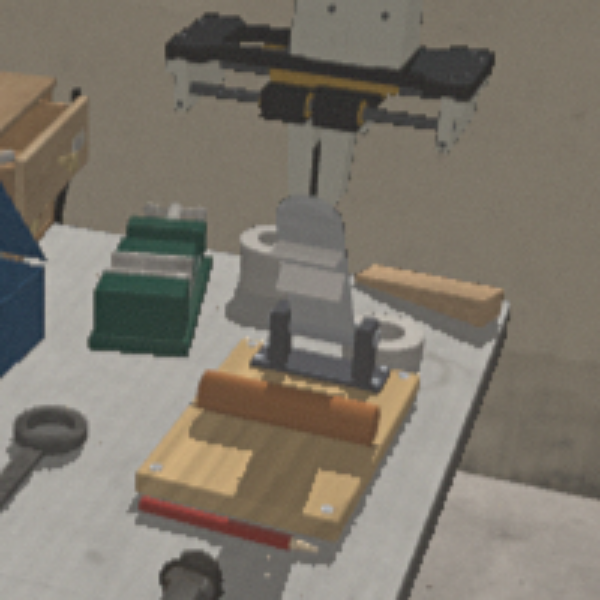

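The leaf is following the fingertips over, past upright, and the dowel is undisturbed. Continuing down.

Request:
jog_arm --commands '[{"translation":[0,-12,3],"turn":[0,0,0]},{"translation":[0,-23,8],"turn":[0,0,0]},{"translation":[0,-34,14],"turn":[0,0,0]},{"translation":[0,-43,23],"turn":[0,0,0]},{"translation":[0,-51,33],"turn":[0,0,0]},{"translation":[0,-58,43],"turn":[0,0,0]},{"translation":[0,-64,54],"turn":[0,0,0]},{"translation":[0,-68,65],"turn":[0,0,0]},{"translation":[0,-72,77],"turn":[0,0,0]},{"translation":[0,-74,88],"turn":[0,0,0]},{"translation":[0,-75,96],"turn":[0,0,0]},{"translation":[0,-75,98],"turn":[0,0,0]}]'

```text
clock: 17.97
position: [0.4705, -0.2456, 0.0562]
ee_rot: [-3.14, 0.064, 0.003]
force: [0.6, 0.3, 0.7]
width: 0.006
```

Request:
jog_arm --commands '[{"translation":[0,0,1],"turn":[0,0,0]},{"translation":[0,0,2.5],"turn":[0,0,0]},{"translation":[0,0,4],"turn":[0,0,0]},{"translation":[0,0,4],"turn":[0,0,0]},{"translation":[0,0,4],"turn":[0,0,0]}]'

```text
clock: 18.38
position: [0.4714, -0.2465, 0.0542]
ee_rot: [3.141, -0.065, 0.001]
force: [-0.2, 0.5, -1.1]
width: 0.005
```

Request:
jog_arm --commands '[{"translation":[0,0,1],"turn":[0,0,0]},{"translation":[0,0,2],"turn":[0,0,0]},{"translation":[0,0,3],"turn":[0,0,0]},{"translation":[0,0,3],"turn":[0,0,0]},{"translation":[0,0,3],"turn":[0,0,0]}]'

```text
clock: 18.8
position: [0.4716, -0.2465, 0.0528]
ee_rot: [-3.14, 0.065, -0.003]
force: [-6.6, 4.4, 28.0]
width: 0.007
```

Hard contact at z = 0.0528, as expected for the shut leaf (0.053), with 28 N. I'll hold briefly, then retreat and check.

Request:
jog_arm --commands '[{"translation":[0,0,0],"turn":[0,0,0]},{"translation":[0,0,0],"turn":[0,0,0]},{"translation":[0,0,-10],"turn":[0,0,0]},{"translation":[0,-10,-50],"turn":[0,0,0]},{"translation":[0,-30,-90],"turn":[0,0,0]},{"translation":[0,-60,-130],"turn":[0,0,0]},{"translation":[0,-80,-160],"turn":[0,0,0]},{"translation":[0,-80,-160],"turn":[0,0,0]},{"translation":[0,-80,-160],"turn":[0,0,0]},{"translation":[0,-80,-160],"turn":[0,0,0]}]'

```text
clock: 19.63
position: [0.4746, -0.166, 0.2108]
ee_rot: [-3.141, 0.063, -0.001]
force: [-0.9, 0.4, -0.1]
width: 0.005
```

```bash
python3 - <<'E'
from h import *
jx=np.array([-.038,-1,0]);jx/=np.linalg.norm(jx);L=np.array([.469,-.2754,0])
s=arm.observe();print(s["clock"],s["position"],s["force"])
ims=[]
for c in("side","wrist"):
    a=arm.get_image(c);ims.append(a);ci=arm.camera_info(c)
    for q,X in(("leaf_tip",L-jx*.043+[0,0,.053]),("saddle",L+[0,0,.045]),("dowel",L+[0,0,.03])):
        print(c,q,[(np.round(r["at"],1),round(r["confidence"],2)) for r in arm.landmark_of(c,q)[:1]],"expect",proj(ci,X).round(1))
cv2.imwrite("pics/end.png",np.hstack([cv2.resize(ims[0][170:320,290:440],(400,400)),cv2.resize(ims[1][140:360,210:430],(400,400))]))
E
```

```text
19.6333 [ 0.47460598 -0.16601415  0.21080048] [-0.87217933  0.42328384 -0.08907704]
side leaf_tip [(array([357.9, 231.4]), 0.72)] expect [358.4 235.9]
side saddle [(array([369.4, 229.1]), 0.85)] expect [365.2 229.3]
side dowel [(array([364.5, 236.3]), 0.68)] expect [364.8 235.8]
wrist leaf_tip [(array([318. , 294.1]), 0.83)] expect [320.2 296.2]
wrist saddle [] expect [320.4 336. ]
wrist dowel [] expect [320.4 328. ]
```

View pics/end.png

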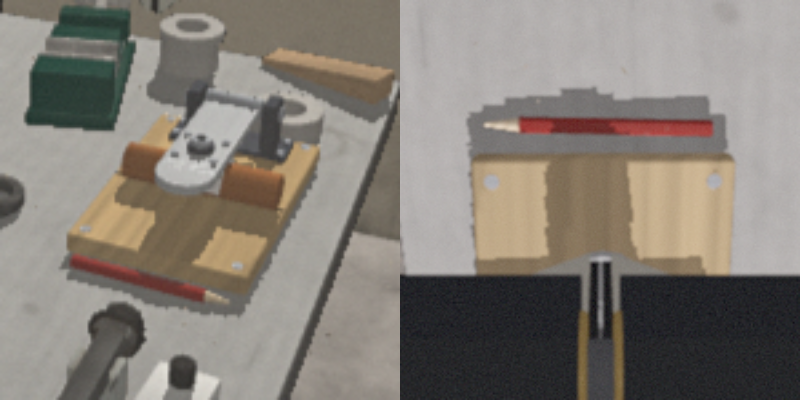

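The side view shows the leaf down over the dowel, level, with the bystanders unmoved. The leaf_tip landmark is 4.5 px higher than expected, so I'll check the outline and measure how fully shut it is.

```bash
python3 - <<'E'
from h import *
jx=np.array([-.038,-1,0]);jx/=np.linalg.norm(jx);L=np.array([.469,-.2754,0])
a=arm.get_image("side");cs=arm.camera_info("side")
m=arm.trace("side","leaf_tip")[0]["region"];v,u=np.where(m);i=v.argmax();print("mask lowest rows",v.max(),u[v==v.max()].mean())
for t in(0,.03,.06,.1):
    f=lambda r,o,y=0:proj(cs,L+jx*(.085-r*np.cos(t)+o*np.sin(t))+[y,0,.049+r*np.sin(t)+o*np.cos(t)]).round(1)
    print(t,"end top",f(.142,.004),"end under",f(.142,-.004),"bush top",f(.085,.013))
cv2.imwrite("pics/leaf.png",cv2.resize(a[200:255,335:400],None,fx=9,fy=9,interpolation=cv2.INTER_CUBIC))
E
```

```text
mask lowest rows 242 362.5
0 end top [356.  239.4] end under [355.7 243. ] bush top [365.8 221.8]
0.03 end top [356.1 237.4] end under [355.9 241.1] bush top [366.  220.6]
0.06 end top [356.3 235.4] end under [356.  239.1] bush top [366.1 219.3]
0.1 end top [356.6 232.6] end under [356.2 236.5] bush top [366.4 217.7]
```

View pics/leaf.png

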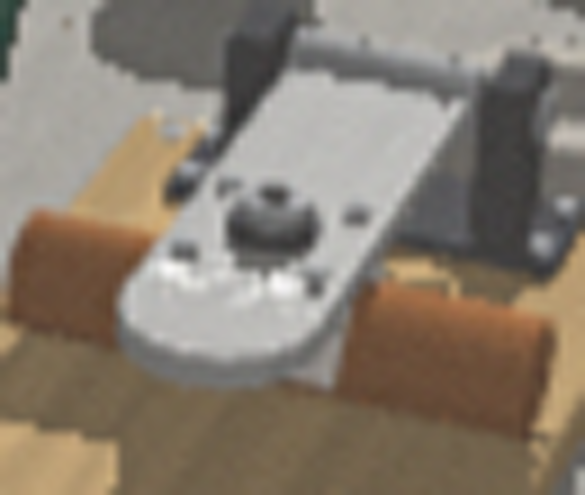

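The outline's end lies at rows 240 (top) and 242.6 (underside), against 239.4 and 243.0 predicted for fully shut. The leaf is closed, so I'm handing in.

```bash
python3 -c "
from h import *
print(arm.sign_off(),arm.observe()['clock'])"
```

```text
the job is handed in; nothing more can be done
the job is handed in; nothing more can be done
```

The dowel is on the scribed line and the leaf is shut over it. I handed the job in at about 20 s of the 64 s limit; no verdict is reported.

- **Dowel:** I rolled it about 53 mm with light fingertip strokes across its top, mostly at 10–12 N. Before closing the leaf, the wrist camera put its axis about 0.6 mm from the line and within about 0.4° of parallel.
- **Leaf:** I pushed it over from behind with the closed fingers and pressed it to its stop. The fingertips stopped at z = 0.0528 m with 28 N, against 0.053 m expected for fully shut. After I backed off, the end of the leaf in the side view matched a fully shut leaf to within about 0.6 px, with the dowel under the saddle.
- **Other things on the table:** The pencil, ring, spanner and setting block showed no movement in the last side view. I did not check the hex key or the tape measure in the final pictures.

**Failed or disagreeing checks:**
- One roll stroke passed just above the dowel without touching it, and I repeated it.
- My first touch on the dowel pressed at 32 N before I eased off.
- The top camera stopped finding the dowel once the arm was over it.
- In the last side view, the network's leaf tip was 4.5 px too high. I trusted the visible outline instead.
- The wrist camera could not see the dowel or saddle at the end, so there is no separate check of how the dowel sits under the shut leaf.

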